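# Press a hanger plate into a stretcher bar with bench locking pliers

### The arm

A 6-joint arm with a two-finger parallel gripper is mounted at the origin on the work surface. World frame = base frame: x ahead of the robot, y to its left, z up, the work surface at z = 0. Lengths are in m, angles in degrees, forces in N, time in s.
With the tool pointing down it reaches from about 0.35 to 0.875 m from the base axis. Payload 4.2 kg.
Tool frame: the origin (TCP) lies midway between the tips of the shut fingers; the grasp point (between the pads) lies 19 mm behind it; z points along the fingers, y is the line along which they close (so a half turn about z gives the same grasp; the last joint's range is limited). The gripper opens to 87 mm and grips with 3 to 60 N. Pads are 19 mm wide; open, the fingers measure 117 mm over their backs; the gripper's body (75 mm by 190 mm) begins 51 mm behind the grasp point.
Start: joints at [91.994, 22.042, 0.453, 0, -68.411, -14.817], TCP at [0.139, 0.609, 0.223] pointing down, gripper open.
Joint ranges: [-179.83, 179.83], [-69.29, 118.12], [-61.27, 80.66], [-181.25, 117.63], [-171.15, -9.14], [-177.46, 177.46]. Speed limits (degrees/s): [159.86, 159.86, 180, 180, 180, 180].

### API

Orientations are given as a 3x3 rotation matrix whose columns are the frame's x, y, z axes.
In Python, from station import sensors, eyes, workorder gives the robot as it stands.
- The arm moves only by the shell command python3 -m handwheel, which reads ROWS from standard input. ROWS is a JSON object whose key "ticks" holds a list of rows, 1 to 8 of them, each of 7 numbers: the opening from 0.0 (shut) to 1.0 (fully open), then dx, dy, dz in normalised numbers (1 is 75 cm), then a rotation vector rx, ry, rz in a scale on which 1.0 is 4 rad; each row is the pose to reach, as a shift and turn from the pose commanded when the command began, along the tool's axes at that moment; what a row does not reach only later rows make up. A row lasts 1/10 s, in which the tool goes at most 0.05 m and 8.59 degrees, less where a joint would pass 70% of its speed; a pose out of reach is approached as far as the arm can. The fingers move at their own pace and stop on an object; the grip force is fixed at half the most. Time passes only in rows, so rows that do not move let the fingers close. It prints the time, the measured TCP pose, the force, the opening and the grip force at its end. No shift or turn number may pass 1 either way. Input that does not fit is refused with a message, and nothing moves.
- sensors.sense(): the state, without advancing time (a new reading comes with each control period).
- eyes.capture(name): name is "side" or "top"; returns a dict with "pixels" (420x560x3 uint8, red, green, blue), "z_map" (420x560 float32, m along the optical axis (not along the pixel's ray), 0 where there is no reading), "K" (3x3 intrinsics, pixels), "world_from_camera" (4x4, takes a point from camera to world coordinates). Camera axes: x right, y up, looking along -z (the intrinsics and any distortion apply to the point x, -y, -z); pixel columns grow to the right and rows downward; lengths in m; the calibration is good to about 2 mm. A picture is of the moment at which its call begins.
- workorder.finish_job(): hands the job in; it is judged then, once.
The state is a dict: "time_s": time; "joints": joint angles; "joint_velocities": joint speeds; "effort": joint torques, N m; "tcp_pos": TCP position; "ee_rot": TCP orientation; "wrist_force": force on the tool from outside, world axes, zero at the start; "moment": the same for the moment, N m; "gripper_width": opening from 0.0 (shut) to 1.0 (fully open); "gripper_force": force on a finger pad.
Only numpy, scipy, OpenCV 4.12 (cv2) and the standard library are available. Lean on these libraries where they do the work, as an engineer would, in place of code of your own. Each camera call takes 0.05 s, during which the arm holds its last target. There are 200 camera calls.

### The job

Push the wooden stretcher bar gently home against the stop in the throat of the bench-mounted locking pliers. Squeeze the blue handle down over centre and firmly onto its stop, feeling for it, so that the jaw drives the brass hanger plate flush into the bar; let go, and leave the pliers locked by themselves for a couple of seconds. Then flick the red release lever down so that the handle springs fully open; the bar stays home. Never force the bar, the handle or the lever, and leave the jars and the tin where they stand.

Things in the scene. Friction and masses are not known exactly. Their poses are not given: they have to be found in the camera images.
- pliers: Steel locking pliers bolted upright on a dark 170 x 100 mm foot plate, 350 mm long, fixed to the table. Origin: on the table, 12 mm behind the jaw's pivot; +x runs along the tool to the mouth of the jaws, -x to the handles' tail, z up. Fixed lower handle: z 50 to 64 mm, x -30 to -165 mm, with a rubber-tipped stop bolt under the blue handle. Cheek plates, 40 mm wide, rise to z = 95 mm.
- throat (a point): Centre of the throat stop's face, at (20, 0, 54) mm in the pliers' frame; the bar's nose rests here when home. From it the lower jaw runs out as a level bed to x = 135 mm, 44 mm wide, top at z = 45 mm, with 10 mm high side guides (33 mm apart, to x = 100 mm). The upper jaw's 20 mm sprung rubber foot hangs over x = 60 mm, about 12 mm above the plate when open.
- bar: Pale wooden stretcher bar, 110 x 30 x 18 mm, 0.25 kg, loose on the bed between the guides, its x axis along the pliers' x. Origin: centre of its underside. Starts 15 to 40 mm short of home; home is nose against the stop, its origin at x = 75 mm of the pliers. Slides with 1 to 3 N. A brass hanger plate stands on it, 15 mm from its middle towards the throat.
- bar_nose (a point): Centre of the bar's inner end face (throat side), 9 mm above its underside.
- bar_end (a point): Centre of the bar's outer end face (x = +55 mm of the bar), 9 mm above its underside: push here towards the pliers' -x. It overhangs all guides.
- plate (a joint): Depth in m of the 26 x 24 x 2.5 mm brass hanger plate on the bar: 0 when it stands on its points 4 mm proud of the wood (its top then 6.5 mm above the wood), 0.004 fully flush. Driving it takes about 14 N at the plate; it stays where pressed.
- handle_press (a point): Point on the top of the blue handle, 120 mm from its pin, at about x = -120 mm in the pliers' frame, moving with it: press straight down here. Height: 153 mm sprung open, 125 mm at dead centre, 114 to 121 mm on the stop. The stop gives about 5 N per mm of robot travel.
- release (a joint): Angle in rad of the red release lever: 0 at rest, 0.45 fully down; sprung back to 0. Its axle is at (-160, 0, 83) mm in the pliers' frame. When locked, pressing it with 3 to 10 N past about 0.3 lifts the blue handle back over centre, and the handle springs open.
- release_tab (a point): Middle of the top of the red tab of the release lever, 30 x 26 mm, 42 mm beyond the axle towards the pliers' -x, at (-202, 0, 98) mm at rest and moving with it: press down here, up to 19 mm.
- brush_jar: Green glass jar, 72 mm across and 105 mm tall, brushes standing out to 210 mm. Origin: centre of its underside. Leave alone.
- paint_tin: Paint tin, 86 mm across, 86 mm tall, pale band and red paint drip. Origin: centre of its underside. Leave alone.
- varnish_jar: Amber jar with white cap, 60 mm across, 75 mm tall. Origin: centre of its underside. Leave alone.
- handle: Blue upper handle, 24 mm wide, 16 mm thick. Origin: its pin on the jaw; it reaches 150 mm along its own -x. Sprung open, it slopes up 0.37 rad towards its tail; locked it is about level. It resists at handle_press with up to 12 to 20 N half-way, falling to nothing at dead centre, then drops on by itself; its stop, a few mm past centre, varies and must be felt: press 10 to 18 N on it.
There are look-alikes about, which are no part of the job. Of the things like the bar, leave any that is green or purple; of the rest the larger one is meant.

How it is judged:
By the outcome, as a careful person would: the job done as asked, in the order asked, and still so for the second after the job is handed in, with the robot touching nothing.
It also fails if it takes over 62 s, if anything falls off the work surface, if the arm or the gripper's body presses on something with over 40 N, if the wrist force passes 120 N, or if a joint passes its speed limit or range.

## Working session

There is one attempt and no reset: what is moved stays moved. The work goes in short steps, Python scripts to look and compute and a shell command to move; the robot and the scene stay as the last step left them, time stands still between calls to the robot, and variables do not carry over. Pictures are saved under pics/ and viewed, at most 10 in all, crops included, and the job is handed in when it is done.

```bash
mkdir -p pics
cat > h.py <<'E'
import numpy as np, cv2
from station import sensors, eyes, workorder
def cap(n):
    c=eyes.capture(n); return c
def save(c,f,crop=None,s=1):
    im=c["pixels"][:,:,::-1]
    if crop: im=im[crop[1]:crop[3],crop[0]:crop[2]]
    cv2.imwrite(f,cv2.resize(im,None,fx=s,fy=s,interpolation=cv2.INTER_CUBIC))
def pts(c):
    z=c["z_map"];K=c["K"];v,u=np.mgrid[:z.shape[0],:z.shape[1]]
    P=np.stack([(u-K[0,2])/K[0,0]*z,-(v-K[1,2])/K[1,1]*z,-z],-1)
    T=c["world_from_camera"]; W=P@T[:3,:3].T+T[:3,3]; W[z<=0]=np.nan
    return W
E
python3 - <<'E'
from h import *
for n in("side","top"):
    c=cap(n); save(c,f"pics/{n}0.png"); np.savez(f"{n}0.npz",**{k:c[k] for k in c if k in("pixels","z_map","K","world_from_camera")}); print(n,c.keys(),c["K"],c["world_from_camera"].round(3))
s=sensors.sense();print(s["time_s"],s["tcp_pos"],s["ee_rot"],s["wrist_force"])
E
```

```text
side dict_keys(['pixels', 'z_map', 'K', 'world_from_camera']) [[531.68966851   0.         280.96470889]
 [  0.         531.68966851 212.75129064]
 [  0.           0.           1.        ]] [[-0.993  0.089 -0.073  0.509]
 [-0.114 -0.663  0.74   0.842]
 [ 0.018  0.743  0.669  0.965]
 [ 0.     0.     0.     1.   ]]
top dict_keys(['pixels', 'z_map', 'K', 'world_from_camera']) [[460.62778805   0.         280.23060572]
 [  0.         460.62778805 204.81939769]
 [  0.           0.           1.        ]] [[ 2.60e-02  9.86e-01 -1.64e-01  4.02e-01]
 [-1.00e+00  2.60e-02 -5.00e-03 -9.30e-02]
 [-1.00e-03  1.64e-01  9.86e-01  1.32e+00]
 [ 0.00e+00  0.00e+00  0.00e+00  1.00e+00]]
0.1 [0.13857523 0.60890137 0.22157968] [[ 9.75027758e-01 -2.22082766e-01 -3.41241265e-04]
 [-2.22083008e-01 -9.75025865e-01 -1.92362983e-03]
 [ 9.44859757e-05  1.95137637e-03 -9.99998092e-01]] [-0.71904189 -0.19415577 -0.04031483]
```

View pics/side0.png

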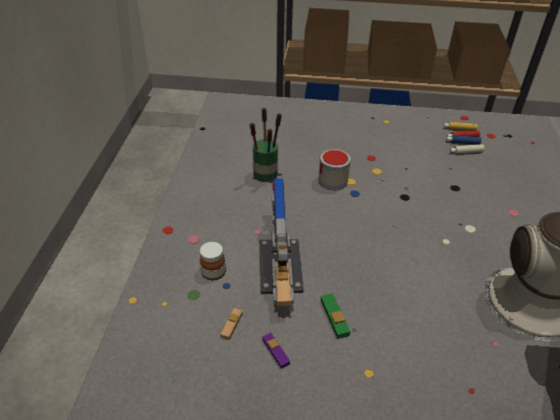

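View pics/top0.png

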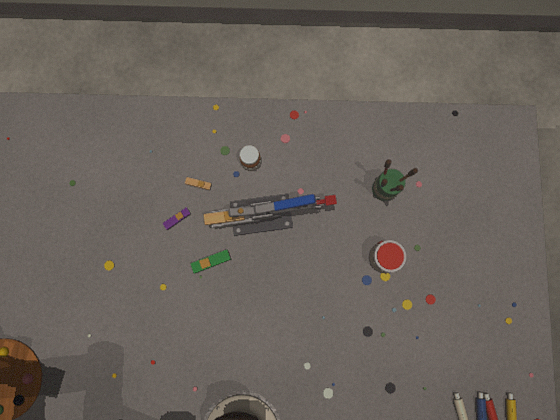

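The side view shows the pliers with their foot at (281,265), the blue handle at (280,200) and the bar in the jaws at (284,290). In the top view the bar is at (216,217), the blue handle at (295,203) and the red tab at (330,201).

Things that could be taken for the bar, in top-view pixels:
- Tan bar in the pliers (216,217)
- Small tan bar (198,183)
- Green (211,261)
- Purple (177,218)

I choose the larger tan one, in the pliers. Next I'll measure it and check a close crop.

Run:
```python
from h import *
class D(dict):pass
for n,box in(("top",(190,170,350,240)),("side",(240,170,320,310))):
    c=dict(np.load(f"{n}0.npz")); W=pts(c); hsv=cv2.cvtColor(c["pixels"],cv2.COLOR_RGB2HSV)
    save(c,f"pics/{n}crop.png",box,5 if n=="top" else 4)
    M=np.zeros(hsv.shape[:2],bool);M[box[1]:box[3],box[0]:box[2]]=1
    H,S,V=hsv[...,0],hsv[...,1],hsv[...,2]
    for nm,m in(("blue",(H>100)&(H<130)&(S>130)&(V>60)),("red",((H<5)|(H>174))&(S>150)&(V>60)),("tan",(H>8)&(H<22)&(S>70)&(V>120)),("dark",(V<60)&(S<80))):
        k,l,st,ce=cv2.connectedComponentsWithStats((m&M).astype(np.uint8))
        for i in range(1,k):
            if st[i,4]<25: continue
            p=W[(l==i)]; p=p[np.isfinite(p[:,2])]
            z=p[:,2]; q=p
            r=cv2.minAreaRect((p[:,:2]*1000).astype(np.float32))
            print(n,nm,st[i],ce[i].round(),"med",np.median(p,0).round(4),"z5-95",np.percentile(z,[5,95]).round(3),"rect mm",np.round(r[0]),np.round(r[1]),round(r[2],1))
```

```text
top blue [274 195  41  15 335] [294. 202.] med [ 0.6065 -0.1227  0.1449] z5-95 [0.127 0.162] rect mm [ 607. -122.] [ 23. 103.] 9.8
top red [317 195  19  10 115] [328. 200.] med [ 0.622  -0.2165  0.098 ] z5-95 [0.09  0.103] rect mm [ 622. -210.] [24. 49.] 9.3
top tan [190 178  21  11 140] [200. 183.] med [0.6768 0.1481 0.0145] z5-95 [0.009 0.02 ] rect mm [677. 149.] [62. 20.] 78.1
top tan [204 211  29  13 269] [216. 217.] med [0.572  0.0885 0.0651] z5-95 [0.061 0.072] rect mm [572.  89.] [30. 86.] 9.0
top dark [233 211  59  15 170] [267. 218.] med [ 0.5768 -0.0555  0.0131] z5-95 [0.007 0.075] rect mm [575. -36.] [ 14. 169.] 16.1
side blue [273 178  12  40 359] [279. 198.] med [ 0.6095 -0.1186  0.1407] z5-95 [0.124 0.158] rect mm [ 610. -123.] [ 23. 104.] 10.3
side tan [275 263  16  39 386] [283. 286.] med [0.5747 0.083  0.0615] z5-95 [0.057 0.068] rect mm [576.  69.] [ 32. 111.] 9.0
side dark [254 170  23   5  32] [265. 172.] med [ 0.6734 -0.3591  0.0269] z5-95 [0.022 0.031] rect mm [ 674. -362.] [64. 24.] 15.1
side dark [253 175  20   8  27] [262. 180.] med [ 0.684  -0.3598  0.    ] z5-95 [-0.004  0.006] rect mm [ 686. -360.] [19. 60.] 78.1
side dark [260 240  23  54 559] [268. 265.] med [ 0.622  -0.0092  0.0084] z5-95 [0.004 0.085] rect mm [616. -17.] [ 47. 190.] 9.3
side dark [294 290   9   3  27] [298. 291.] med [0.543  0.0433 0.0007] z5-95 [-0.003  0.008] rect mm [543.  44.] [19.  6.] 8.2
side dark [274 301  16   9  75] [281. 307.] med [ 0.5793  0.0924 -0.0018] z5-95 [-0.004  0.036] rect mm [576.  96.] [34. 28.] 6.2
```

View pics/topcrop.png

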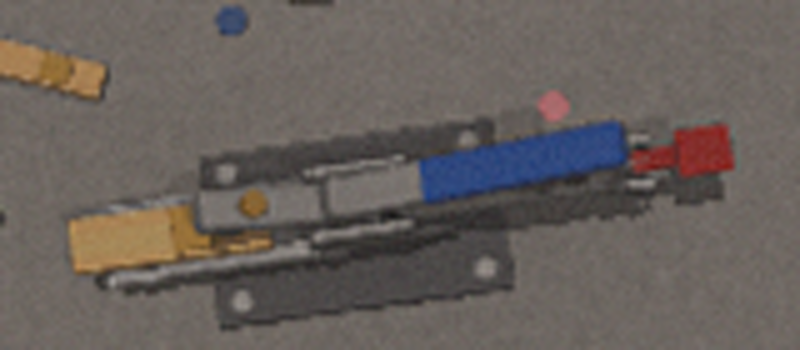

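View pics/sidecrop.png

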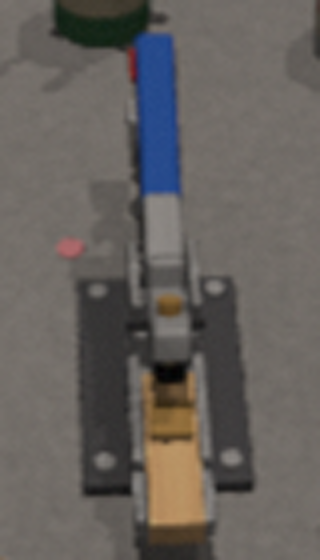

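The crops confirm it: the large tan bar lies in the jaws with its outer end at (70,245) in the top crop. The pliers axis is x = 0.587 − 0.164y, heading 9.3° off world y, and the three colour blobs agree with it. The heights also fit: bar top 0.063, tab 0.098.

Now I'll move out beyond the bar's end, with the fingers shut and turned across the tool.

Units first: shifts go in shares of 75 cm and turns go in shares of 4 rad. So 0.34 m / 0.75 = 0.4533, 0.3 m / 0.75 = 0.4, 64 degrees / 229.1831 = 0.2793.

```bash
echo '{"ticks": [[0,0.0667,0.04,0,0,0,0.0349],[0,0.1333,0.0933,0,0,0,0.0698],[0,0.1867,0.1333,0,0,0,0.1047],[0,0.24,0.16,0,0,0,0.1396],[0,0.2933,0.1933,0,0,0,0.1745],[0,0.3467,0.2267,0,0,0,0.2094],[0,0.4,0.2667,0,0,0,0.2443],[0,0.4533,0.3067,0,0,0,0.2793]]}' | python3 -m handwheel
python3 - <<'E'
from h import *
s=sensors.sense();R=s["ee_rot"];print(s["time_s"],s["tcp_pos"],R.round(3),R.T@(np.array([0.5613,0.1595,0.13])-s["tcp_pos"]))
E
```

```text
time_s: 0.9
tcp_pos: [0.4129, 0.3163, 0.2223]
ee_rot: [[0.223, -0.975, -0.0], [-0.975, -0.223, -0.0], [0.0, 0.0, -1.0]]
wrist_force: [-0.6, 1.2, 0.7]
gripper_width: 0.357
gripper_force: 0.0
0.9 [0.4128617  0.3162653  0.22232798] [[ 0.223 -0.975 -0.   ]
 [-0.975 -0.223 -0.   ]
 [ 0.     0.    -1.   ]] [ 0.18585574 -0.10986106  0.09231434]
```

To row units: 0.186 m / 0.75 = 0.248, 0.135 m / 0.75 = 0.18, 3.9 degrees / 229.1831 = 0.017.

```bash
echo '{"ticks": [[0,0.06,-0.0333,0.0267,0,0,0.017],[0,0.12,-0.0667,0.0533,0,0,0.017],[0,0.18,-0.1067,0.08,0,0,0.017],[0,0.248,-0.1467,0.12,0,0,0.017],[0,0.248,-0.1467,0.12,0,0,0.017],[0,0.248,-0.1467,0.12,0,0,0.017]]}' | python3 -m handwheel
python3 - <<'E'
from h import *
c=cap("side"); save(c,"pics/side1.png",(180,100,400,360),2.2); t=cap("top")
for n,c in(("side",c),("top",t)):
    hsv=cv2.cvtColor(c["pixels"],cv2.COLOR_RGB2HSV);W=pts(c);H,S,V=hsv[...,0],hsv[...,1],hsv[...,2]
    m=(H>8)&(H<22)&(S>70)&(V>110)&(abs(W[...,2]-.063)<.006)&(W[...,0]>.53)&(W[...,0]<.62)&(W[...,1]>0)
    p=W[m]; a=p[:,:2]@np.array([-.162,.987]); print(n,len(p),"axis end",np.percentile(a,[1,99,100]).round(4), "lat",np.median((p[:,:2]-[.5873,0])@np.array([.987,.162])))
s=sensors.sense();R=s["ee_rot"];print(s["time_s"],s["tcp_pos"],R.round(3),s["wrist_force"],s["tcp_pos"][:2]@np.array([-.162,.987]),(s["tcp_pos"][:2]-[.5873,0])@np.array([.987,.162]))
E
```

```text
time_s: 1.5
tcp_pos: [0.5618, 0.1584, 0.129]
ee_rot: [[0.156, -0.988, -0.006], [-0.988, -0.156, -0.003], [0.002, 0.006, -1.0]]
wrist_force: [-0.5, -0.3, -0.3]
gripper_width: 0.003
gripper_force: 0.0
side 44 axis end [-0.0527  0.0187  0.0261] lat 0.01063902884644138
top 190 axis end [-0.0755  0.0272  0.0284] lat -0.0023316357211571282
1.6 [0.56137642 0.16121282 0.13159959] [[ 0.16  -0.987 -0.002]
 [-0.987 -0.16  -0.001]
 [ 0.001  0.002 -1.   ]] [0.10589041 0.05496248 0.18988573] 0.06817407160089688 0.000529900285121434
```

View pics/side1.png

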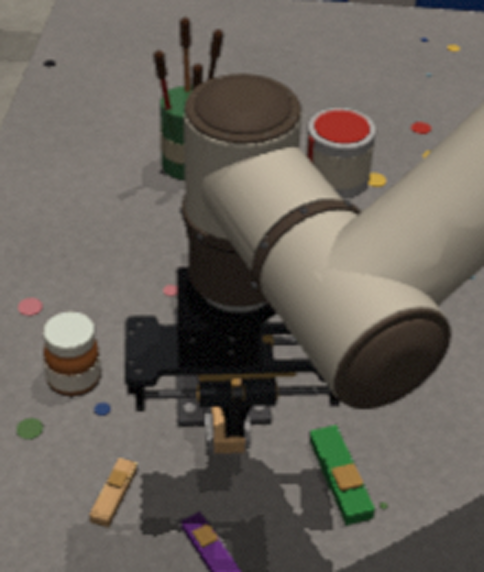

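The arm stands beyond the bar end, which is at about (228,440) in the picture. The fingers are in line with the bar and the body lies across the tool. I'll go down and approach.

To row units: 0.078 m / 0.75 = 0.104, 0.06 m / 0.75 = 0.08.

```bash
echo '{"ticks": [[0,0,0,0.04,0,0,0],[0,0,0,0.08,0,0,0],[0,0,0,0.104,0,0,0],[0,0.0133,0,0.104,0,0,0],[0,0.024,0,0.104,0,0,0],[0,0.024,0,0.104,0,0,0]]}' | python3 -m handwheel; echo '{"ticks": [[0,0.004,0,0,0,0,0],[0,0.008,0,0,0,0,0],[0,0.012,0,0,0,0,0],[0,0.016,0,0,0,0,0],[0,0.0187,0,0,0,0,0],[0,0.0213,0,0,0,0,0]]}' | python3 -m handwheel
```

```text
time_s: 2.2
tcp_pos: [0.5653, 0.1441, 0.0564]
ee_rot: [[0.161, -0.987, 0.003], [-0.987, -0.161, 0.001], [-0.001, -0.003, -1.0]]
wrist_force: [0.8, -0.9, 0.2]
gripper_width: 0.002
gripper_force: 0.0
time_s: 2.8
tcp_pos: [0.5674, 0.1288, 0.0548]
ee_rot: [[0.161, -0.987, 0.001], [-0.987, -0.161, 0.001], [-0.001, -0.001, -1.0]]
wrist_force: [-0.7, 2.5, 1.6]
gripper_width: 0.005
gripper_force: 1.0
```

To row units: 0.012 m / 0.75 = 0.016, 0.01 m / 0.75 = 0.0133.

```bash
echo '{"ticks": [[0,0.0027,0,0,0,0,0],[0,0.0053,0,0,0,0,0],[0,0.008,0,0,0,0,0],[0,0.0107,0,0,0,0,0],[0,0.0133,0,0,0,0,0],[0,0.016,0,0,0,0,0]]}' | python3 -m handwheel | egrep 'pos|force'; echo '{"ticks": [[0,0.0013,0,0,0,0,0],[0,0.0027,0,0,0,0,0],[0,0.0027,0,0,0,0,0]]}' | python3 -m handwheel| egrep 'pos|force'
```

```text
tcp_pos: [0.569, 0.1165, 0.0546]
wrist_force: [0.4, 2.5, 1.9]
gripper_force: 1.1
tcp_pos: [0.5692, 0.1144, 0.0545]
wrist_force: [0.3, 1.2, 0.5]
gripper_force: 0.5
```

To row units: 0.002 m / 0.75 = 0.0027, 0.001 m / 0.75 = 0.0013.

```bash
for i in 1; do echo '{"ticks": [[0,0.0013,0,0,0,0,0],[0,0.0027,0,0,0,0,0]]}' | python3 -m handwheel| egrep 'pos|wrist'; done; echo '{"ticks": [[0,0.0013,0,0,0,0,0],[0,0.0013,0,0,0,0,0]]}' | python3 -m handwheel| egrep 'pos|wrist';echo '{"ticks": [[0,0.0013,0,0,0,0,0],[0,0.0013,0,0,0,0,0]]}' | python3 -m handwheel| egrep 'pos|wrist'
```

```text
tcp_pos: [0.5694, 0.1127, 0.0544]
wrist_force: [-0.0, 1.8, 1.3]
tcp_pos: [0.5696, 0.1115, 0.0545]
wrist_force: [-0.7, 1.5, 0.5]
tcp_pos: [0.5697, 0.1113, 0.0545]
wrist_force: [-0.8, 4.8, -0.3]
```

To row units: 0.001 m / 0.75 = 0.0013, 0.0005 m / 0.75 = 0.0007.

```bash
echo '{"ticks": [[0,0.0007,0,0,0,0,0],[0,0.0013,0,0,0,0,0],[0,0.0013,0,0,0,0,0]]}' | python3 -m handwheel| egrep 'pos|wrist'
```

```text
tcp_pos: [0.5698, 0.1112, 0.0545]
wrist_force: [-2.7, 8.3, 0.4]
```

Home is felt: about 8 N with no further motion, and the contact position matches the vision estimate to within 1 mm. I'll back off, rise and go over the handle.

To row units: -0.15 m / 0.75 = -0.2, -0.03 m / 0.75 = -0.04.

```bash
echo '{"ticks": [[0,-0.0133,0,0,0,0,0],[0,-0.04,0,0,0,0,0],[0,-0.04,0,-0.04,0,0,0],[0,-0.04,0,-0.1,0,0,0],[0,-0.04,0,-0.16,0,0,0],[0,-0.04,0,-0.2,0,0,0],[0,-0.04,0,-0.2,0,0,0]]}' | python3 -m handwheel| egrep 'pos|wrist'; echo '{"ticks": [[0,0.0533,0,0,0,0,0],[0,0.1133,0,0,0,0,0],[0,0.1733,0,0,0,0,0],[0,0.2333,0,0,0,0,0],[0,0.2933,0,0,0,0,0],[0,0.3533,0,0,0,0,0],[0,0.384,0,0,0,0,0],[0,0.384,0,0,0,0,0]]}' | python3 -m handwheel
python3 - <<'E'
from h import *
c=cap("top");save(c,"pics/top2.png",(170,150,430,290),3)
s=sensors.sense();p=s["tcp_pos"];print(s["time_s"],p,p[:2]@np.array([-.162,.987])+.1221,(p[:2]-[.5873,0])@np.array([.987,.162]))
E
```

```text
tcp_pos: [0.5677, 0.1399, 0.2101]
wrist_force: [0.1, 0.5, -0.0]
time_s: 6.1
tcp_pos: [0.6107, -0.1481, 0.2026]
ee_rot: [[0.156, -0.988, -0.004], [-0.988, -0.156, -0.001], [0.0, 0.004, -1.0]]
wrist_force: [-0.0, -0.5, 0.1]
gripper_width: 0.003
gripper_force: 0.0
6.15 [ 0.61069369 -0.14650161  0.2028132 ] -0.12142946481943805 -0.0006436895897254215
```

View pics/top2.png

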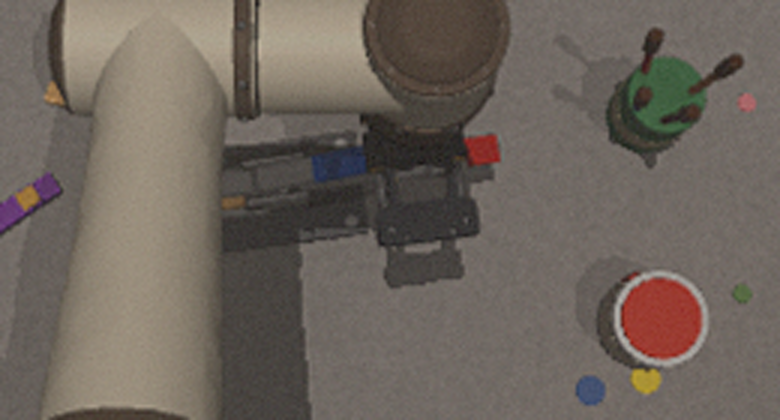

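The gripper is over the blue handle at about (380,160), and the jars at (660,100) and (660,320) are well clear. I'll descend onto the handle.

To row units: 0.055 m / 0.75 = 0.0733, 0.051 m / 0.75 = 0.068.

```bash
echo '{"ticks": [[0,0,0,0.0267,0,0,0],[0,0,0,0.0467,0,0,0],[0,0,0,0.0573,0,0,0],[0,0,0,0.0627,0,0,0],[0,0,0,0.068,0,0,0],[0,0,0,0.0733,0,0,0]]}' | python3 -m handwheel| egrep 'pos|wrist';  echo '{"ticks": [[0,0,0,0.0053,0,0,0],[0,0,0,0.0107,0,0,0],[0,0,0,0.0147,0,0,0]]}' | python3 -m handwheel| egrep 'pos|wrist'
```

```text
tcp_pos: [0.6113, -0.1441, 0.152]
wrist_force: [-6.2, 3.6, 9.9]
tcp_pos: [0.6113, -0.1437, 0.1428]
wrist_force: [-7.6, 7.4, 14.8]
```

To row units: 0.009 m / 0.75 = 0.012, 0.006 m / 0.75 = 0.008.

```bash
echo '{"ticks": [[0,0,0,0.004,0,0,0],[0,0,0,0.008,0,0,0],[0,0,0,0.012,0,0,0]]}' | python3 -m handwheel| egrep 'pos|wrist';  echo '{"ticks": [[0,0,0,0.004,0,0,0],[0,0,0,0.008,0,0,0]]}' | python3 -m handwheel| egrep 'pos|wrist';echo '{"ticks": [[0,0,0,0.0027,0,0,0],[0,0,0,0.0053,0,0,0],[0,0,0,0.0053,0,0,0]]}' | python3 -m handwheel| egrep 'pos|wrist'
```

```text
tcp_pos: [0.6112, -0.1438, 0.1323]
wrist_force: [-4.8, 2.3, 6.9]
tcp_pos: [0.6119, -0.1445, 0.1249]
wrist_force: [-0.3, -0.8, 0.9]
tcp_pos: [0.6116, -0.1448, 0.1189]
wrist_force: [-0.9, -0.3, 0.6]
```

To row units: 0.001 m / 0.75 = 0.0013.

```bash
echo '{"ticks": [[0,0,0,0.0013,0,0,0],[0,0,0,0.0013,0,0,0]]}' | python3 -m handwheel| egrep 'pos|wrist';  echo '{"ticks": [[0,0,0,0.0013,0,0,0],[0,0,0,0.0013,0,0,0]]}' | python3 -m handwheel| egrep 'pos|wrist';echo '{"ticks": [[0,0,0,0.0013,0,0,0],[0,0,0,0.0013,0,0,0]]}' | python3 -m handwheel| egrep 'pos|wrist'
```

```text
tcp_pos: [0.6117, -0.1449, 0.1183]
wrist_force: [0.0, 0.2, -0.9]
tcp_pos: [0.6116, -0.1449, 0.1174]
wrist_force: [0.6, 0.6, -0.1]
tcp_pos: [0.6116, -0.1449, 0.1164]
wrist_force: [-0.7, -0.2, -0.1]
```

To row units: 0.001 m / 0.75 = 0.0013.

```bash
echo '{"ticks": [[0,0,0,0.0013,0,0,0],[0,0,0,0.0013,0,0,0]]}' | python3 -m handwheel| egrep 'pos|wrist';  echo '{"ticks": [[0,0,0,0.0013,0,0,0],[0,0,0,0.0013,0,0,0]]}' | python3 -m handwheel| egrep 'pos|wrist';echo '{"ticks": [[0,0,0,0.0013,0,0,0],[0,0,0,0.0013,0,0,0]]}' | python3 -m handwheel| egrep 'pos|wrist'
```

```text
tcp_pos: [0.6115, -0.1449, 0.1154]
wrist_force: [-0.7, -0.3, -0.4]
tcp_pos: [0.6118, -0.1449, 0.1149]
wrist_force: [0.0, -0.0, 1.5]
tcp_pos: [0.6118, -0.145, 0.1146]
wrist_force: [-1.9, -0.4, 4.9]
```

Stop found at about 0.115. I'll press on to roughly 14 N.

To row units: 0.001 m / 0.75 = 0.0013.

```bash
echo '{"ticks": [[0,0,0,0.0013,0,0,0],[0,0,0,0.0013,0,0,0]]}' | python3 -m handwheel| egrep 'pos|wrist';  echo '{"ticks": [[0,0,0,0.0011,0,0,0],[0,0,0,0.0011,0,0,0],[0,0,0,0.0011,0,0,0]]}' | python3 -m handwheel| egrep 'pos|wrist'
```

```text
tcp_pos: [0.6118, -0.145, 0.1144]
wrist_force: [-2.5, 0.5, 7.6]
tcp_pos: [0.6119, -0.1451, 0.1142]
wrist_force: [-3.8, 0.0, 11.0]
```

To row units: 0.0007 m / 0.75 = 0.0009.

```bash
echo '{"ticks": [[0,0,0,0.0009,0,0,0],[0,0,0,0.0009,0,0,0],[0,0,0,0.0009,0,0,0],[0,0,0,0.0009,0,0,0]]}' | python3 -m handwheel| egrep 'pos|wrist'; echo '{"ticks": [[0,0,0,0,0,0,0],[0,0,0,-0.004,0,0,0],[0,0,0,-0.008,0,0,0],[0,0,0,-0.0267,0,0,0],[0,0,0,-0.0667,0,0,0],[0,0,0,-0.1067,0,0,0],[0,0,0,-0.1067,0,0,0]]}' | python3 -m handwheel| egrep 'time|pos|wrist'
python3 - <<'E'
from h import *
s=sensors.sense();R=s["ee_rot"];p=s["tcp_pos"];print(p[:2]@np.array([-.162,.987])+.1221,(p[:2]-[.5873,0])@np.array([.987,.162]),R.round(3))
t=np.array([.5873-.164*0,0]);x=-.204;a=x-.1221
w=np.array([.5873,0])*0; 
# solve point on line with axis coordinate a
A=np.array([[-.162,.987],[.987,.162]]);g=np.linalg.solve(A,[a,.5873*.987]);print("tab",g,R.T@(np.r_[g,.13]-p))
E
```

```text
tcp_pos: [0.6119, -0.1451, 0.1141]
wrist_force: [-4.3, 1.6, 12.7]
time_s: 10.65
tcp_pos: [0.6147, -0.1454, 0.1969]
wrist_force: [0.9, 1.1, 1.0]
-0.12103612848120564 0.003491231951709691 [[ 0.162 -0.987  0.01 ]
 [-0.987 -0.162 -0.002]
 [ 0.003 -0.01  -1.   ]]
tab [ 0.62469965 -0.22786085] [0.08271496 0.00417889 0.06718031]
```

To row units: 0.083 m / 0.75 = 0.1107, 0.06 m / 0.75 = 0.08.

```bash
echo '{"ticks": [[0,0.04,0,0,0,0,0],[0,0.08,0,0,0,0,0],[0,0.1107,0.0027,0,0,0,0],[0,0.1107,0.0027,0,0,0,0],[0,0.1107,0.0027,0,0,0,0],[0,0.1107,0.0027,0,0,0,0],[0,0.1107,0.0027,0,0,0,0],[0,0.1107,0.0027,0,0,0,0]]}' | python3 -m handwheel| egrep 'time|pos|wrist'; echo '{"ticks": [[0,0,0,0,0,0,0],[0,0,0,0,0,0,0],[0,0,0,0,0,0,0],[0,0,0,0,0,0,0],[0,0,0,0,0,0,0],[0,0,0,0,0,0,0],[0,0,0,0,0,0,0],[0,0,0,0,0,0,0]]}' | python3 -m handwheel| egrep 'time|pos|wrist'
python3 - <<'E'
from h import *
t=cap("side");save(t,"pics/side3.png",(230,150,340,310),3.7)
for n,c in(("side",t),("top",cap("top"))):
    hsv=cv2.cvtColor(c["pixels"],cv2.COLOR_RGB2HSV);W=pts(c);H,S,V=hsv[...,0],hsv[...,1],hsv[...,2]
    near=(W[...,0]>.55)&(W[...,0]<.67)&(W[...,1]>-.3)&(W[...,1]<.15)&(W[...,2]>.04)
    for nm,m in(("blue",(H>100)&(H<130)&(S>130)&(V>40)),("red",((H<5)|(H>174))&(S>150)&(V>40)),("tan",(H>8)&(H<22)&(S>70)&(V>100))):
        p=W[m&near]
        if len(p)>5:
            a=p[:,:2]@np.array([-.162,.987])+.1221; l=(p[:,:2]-[.5873,0])@np.array([.987,.162])
            print(n,nm,len(p),"x",np.percentile(a,[2,50,98]).round(4),"lat",np.percentile(l,[2,50,98]).round(4),"z",np.percentile(p[:,2],[5,50,95]).round(4))
E
```

```text
time_s: 11.45
tcp_pos: [0.6231, -0.2263, 0.1913]
wrist_force: [0.1, -0.1, -0.0]
time_s: 12.25
tcp_pos: [0.6231, -0.2271, 0.191]
wrist_force: [-0.1, 1.3, -0.1]
side blue 250 x [-0.1459 -0.093  -0.0454] lat [-0.0084  0.0023  0.0126] z [0.1093 0.1125 0.1157]
side red 68 x [-0.211  -0.1948 -0.1786] lat [-0.0078  0.0022  0.012 ] z [0.0907 0.0952 0.0984]
side tan 334 x [0.0285 0.0971 0.1281] lat [-0.0152  0.0024  0.0161] z [0.0547 0.061  0.1069]
top tan 178 x [0.0624 0.1072 0.1288] lat [-0.0153 -0.0023  0.0129] z [0.0592 0.064  0.0691]
```

View pics/side3.png

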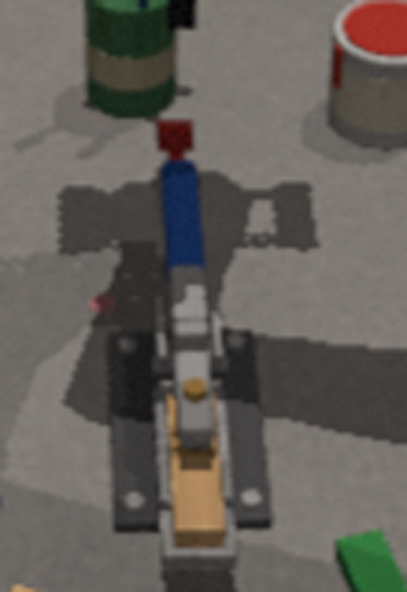

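The handle is level and locked by itself (blue at (185,215), z ≈ 0.112). The bar is home with its end at x ≈ 0.129, and the red tab is free at (175,138). I'll wait a little longer, then press the tab.

To row units: 0.05 m / 0.75 = 0.0667, 0.03 m / 0.75 = 0.04.

```bash
echo '{"ticks": [[0,0,0,0,0,0,0],[0,0,0,0,0,0,0],[0,0,0,0,0,0,0],[0,0,0,0,0,0,0],[0,0,0,0,0,0,0],[0,0,0,0,0,0,0],[0,0,0,0.04,0,0,0],[0,0,0,0.0667,0,0,0]]}' | python3 -m handwheel| egrep 'time|pos|wrist'; echo '{"ticks": [[0,0,0,0.02,0,0,0],[0,0,0,0.0333,0,0,0],[0,0,0,0.044,0,0,0],[0,0,0,0.0507,0,0,0],[0,0,0,0.056,0,0,0],[0,0,0,0.0587,0,0,0],[0,0,0,0.0587,0,0,0]]}' | python3 -m handwheel| egrep 'time|pos|wrist'
```

```text
time_s: 13.15
tcp_pos: [0.6227, -0.2269, 0.1401]
wrist_force: [0.3, 0.2, -1.1]
time_s: 13.85
tcp_pos: [0.6234, -0.2274, 0.0978]
wrist_force: [-0.2, -0.3, 2.4]
```

To row units: 0.009 m / 0.75 = 0.012, 0.008 m / 0.75 = 0.0107.

```bash
echo '{"ticks": [[0,0,0,0.0027,0,0,0],[0,0,0,0.0053,0,0,0],[0,0,0,0.008,0,0,0],[0,0,0,0.0107,0,0,0],[0,0,0,0.012,0,0,0]]}' | python3 -m handwheel| egrep 'time|pos|wrist'; echo '{"ticks": [[0,0,0,0.0013,0,0,0],[0,0,0,0.0027,0,0,0],[0,0,0,0.004,0,0,0]]}' | python3 -m handwheel| egrep 'time|pos|wrist';echo '{"ticks": [[0,0,0,0.0013,0,0,0],[0,0,0,0.0027,0,0,0]]}' | python3 -m handwheel| egrep 'time|pos|wrist'
```

```text
time_s: 14.35
tcp_pos: [0.624, -0.2291, 0.0912]
wrist_force: [-2.2, -5.1, 7.8]
time_s: 14.65
tcp_pos: [0.6242, -0.2287, 0.0868]
wrist_force: [0.6, -4.1, 3.1]
time_s: 14.85
tcp_pos: [0.6242, -0.2282, 0.084]
wrist_force: [1.2, -4.9, 2.8]
```

```bash
cat > chk.py <<'E'
from h import *
c=cap("side")
hsv=cv2.cvtColor(c["pixels"],cv2.COLOR_RGB2HSV);W=pts(c);H,S,V=hsv[...,0],hsv[...,1],hsv[...,2]
near=(W[...,0]>.55)&(W[...,0]<.67)&(W[...,1]>-.3)&(W[...,1]<.15)&(W[...,2]>.04)
for nm,m in(("blue",(H>100)&(H<130)&(S>130)&(V>40)),("red",((H<5)|(H>174))&(S>150)&(V>40)),("tan",(H>8)&(H<22)&(S>70)&(V>100))):
    p=W[m&near]
    if len(p)>5:
        a=p[:,:2]@np.array([-.162,.987])+.1221
        print(nm,len(p),"x",np.percentile(a,[2,50,98]).round(4),"z",np.percentile(p[:,2],[5,50,95]).round(4))
E
python3 chk.py
```

```text
blue 354 x [-0.1461 -0.0951 -0.0492] z [0.1239 0.1396 0.1593]
tan 361 x [0.0285 0.095  0.1284] z [0.053  0.0609 0.0648]
```

The handle has sprung open and the bar is still home. I'll retreat straight up and then away.

To row units: -0.15 m / 0.75 = -0.2, -0.14 m / 0.75 = -0.1867.

```bash
echo '{"ticks": [[0,0,0,-0.0133,0,0,0],[0,0,0,-0.04,0,0,0],[0,0,0,-0.0933,0,0,0],[0,0,0,-0.1467,0,0,0],[0,0,0,-0.1867,0,0,0],[0,0,0,-0.2,0,0,0],[0,0,0,-0.2,0,0,0],[0,0,0,-0.2,0,0,0]]}' | python3 -m handwheel| egrep 'time|pos|wrist'; python3 chk.py
python3 - <<'E'
from h import *
save(cap("side"),"pics/side4.png",(210,140,370,320),3.2)
E
```

```text
time_s: 15.7
tcp_pos: [0.6221, -0.2262, 0.2309]
wrist_force: [0.3, 0.9, -1.3]
blue 351 x [-0.145  -0.0938 -0.0493] z [0.1232 0.14   0.1582]
tan 367 x [0.029  0.0943 0.128 ] z [0.052  0.0611 0.1084]
```

View pics/side4.png

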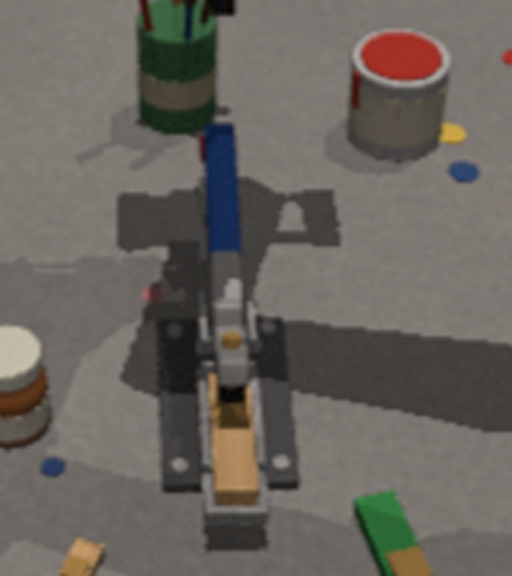

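The handle is open again (blue at (222,190)) and the bar is home with its end at (236,495). The plate sits low under the foot, and the jars and tin are where they were. Handing in.

```bash
python3 -c "
from station import workorder
print(workorder.finish_job())"
```

```text
the job is handed in; nothing more can be done
None
```

The job is handed in at about 16 s: the bar is home, the handle was pressed onto its stop at about 13 N, stayed locked by itself for over 2 s, then sprang fully open when released; the plate looked flush but its depth was not measured.

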